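Stand the slumped units back on edge

ROBOT

A 7-joint arm with a two-finger parallel gripper is mounted at the origin on a cart in front of the work surface, level with it; the furniture and walls round the work are solid. World frame = base frame: x ahead of the robot, y to its left, z up, the work surface at z = 0. Lengths are in m, angles in rad, forces in N, time in s.
With the tool pointing down it reaches from about 0.4 to 0.85 m from the base axis. Payload 10.4 kg.
Tool frame: the origin (TCP) lies midway between the tips of the shut fingers; the grasp point (between the pads) lies 19 mm behind it; z points along the fingers, y is the line along which they close (so a half turn about z gives the same grasp; the last joint's range is limited). The gripper opens to 85 mm and grips with 20 to 120 N. Pads are 22 mm wide; open, the fingers measure 114 mm over their backs; the gripper's body (76 mm by 85 mm) begins 54 mm behind the grasp point. The pads swing forward as they close: fully open they stand 13 mm farther back than shut.
Start: joints at [1.082, 0.332, -0.065, 1.46, 0.022, 1.35, -0.088], TCP at [0.281, -0.558, 0.231] pointing down, gripper open.
Joint ranges: [-2.6, 2.6], [-0.5, 2.12], [-1.47, 1.34], [0.16, 2.42], [-1.27, 4.41], [0.06, 2.06], [-2.6, 2.6]. Speed limits (rad/s): [2.22, 2.22, 2.79, 2.79, 3.14, 3.14, 3.14].

INTERFACE

Orientations are given as a unit quaternion [x, y, z, w].
In Python, from workcell import get_obs, camera, camera_params, hand_in gives the robot as it stands.
- The arm moves only by the tool carry_out, never from a script. Its argument "commands" is a list that holds one entry, the list of rows, each a list of 6 numbers: the shift along the tool's x, y, z in units of 40 mm (1.0 is 40 mm), then the turn, a rotation vector about the tool's x, y, z in units of 6 degrees (1.0 is 6 degrees). In form: [[[x, y, z, ax, ay, az], ...]]. A call has 1 to 20 rows; each row shifts and turns the commanded pose from where the row before left it, along the tool's axes as they then stand; what a row does not reach is not made up. A row lasts 1/12 s, in which the tool goes at most 41.7 mm and 7.16 degrees, less where a joint would pass 70% of its speed; a pose out of reach is approached as far as the arm can. A call is refused whole if a number of a shift passes 1 or a number of a turn 1, either way. A call with a gripper value outside its range is refused whole. "hand" is the closure, from -1 (fully open) to 1 (shut), set as the call begins (left out, the last holds). The fingers move at their own pace and stop on an object; "force" is the grip in N (left out, the last holds). Time passes only in rows, so rows that do not move let the fingers close. It gives the time, the measured TCP pose, the force, the opening and the grip force at its end, in the units of the state.
- get_obs(): the state, without advancing time (a new reading comes with each control period).
- camera(name): name is "scene" or "side" or "wrist"; returns the picture (480x640x3 uint8, red, green, blue); there is no depth.
- camera_params(name): a dict with "mtx" (3x3 intrinsics, pixels), "R" (3x3) and "t" (3): a world point X has camera coordinates R X + t. Camera axes: x right, y down, z forward; pixel columns grow to the right and rows downward; lengths in m; the calibration is good to about 2 mm. The wrist camera is an equidistant fisheye: a pixel r from the principal point sees the ray r / f radians off the axis. A picture is of the moment at which its call begins: read the wrist's pose just before it. camera_params takes no time and is no camera call; for the wrist camera it gives the pose at the moment of the call.
- hand_in(): hands the job in; it is judged then, once.
The state is a dict: "clock": time; "joint_pos": joint angles; "joint_velocities": joint speeds; "tau": joint torques, N m; "position": TCP position; "ee_rot": TCP orientation; "ft_force": force on the tool from outside, world axes, zero at the start; "torque": the same for the moment, N m; "grip_width": opening from 0.0 (shut) to 1.0 (fully open); "grasp_force": force on a finger pad.
Only numpy, scipy, OpenCV 4.12 (cv2) and the standard library are available. Lean on these libraries where they do the work, as an engineer would, in place of code of your own. Each camera call takes 0.05 s, during which the arm holds its last target. There are 200 camera calls.

TASK

The black docking unit and the bare metal hard disk should stand on their long edges beside the parts carton, but both have slumped against it, one on each side. Push each one up, away from the carton, until it stands upright by itself on the edge it rests on now, on the spot where it is. Do not lift either of them or shove it along the bench, and leave the carton and the other things where they are.

Things in the scene. Friction and masses are not known exactly. Their poses are not given: they have to be found in the camera images.
- carton: Brown closed carton, 120 (own x) x 84 (own y) x 55 mm high, full (1.5 kg), loose on the bench. Origin: centre of its underside, z up. The dock leans on the upper rim of its +x end, the disk on the upper rim of its -x end. In the gap over the carton, between the upper edges of the two units, about 75 mm are free.
- dock: Black docking unit, a box 175 (own x) x 114 (own y) x 46 mm (own z), 0.4 to 0.8 kg. Origin: centre of its large underside face, turned to the carton; own z points from there through the body, away from the carton; own y points up, vertical when upright. Starts leaning about 34 degrees onto the carton, on its long lower edge, upper edge about 95 mm above the bench.
- disk: Bare metal hard disk, a box 147 (own x) x 102 (own y) x 24 mm (own z), 0.4 to 0.75 kg. Origin: centre of its large underside face, turned to the carton; own z points from there through the body, away from the carton; own y points up, vertical when upright. Starts leaning about 26 degrees onto the carton, on its long lower edge, upper edge about 92 mm above the bench.
- dock_top (a point): Middle of the dock's upper long edge on the face turned to the carton (own y +57 mm, z 0): the place to push. Axes as the dock.
- disk_top (a point): Middle of the disk's upper long edge on the face turned to the carton (own y +51 mm, z 0): the place to push. Axes as the disk.
- dock_foot (a point): Middle of the dock's 46 mm wide long foot face (own y -57 mm, z 23 mm): at bench height when it stands upright. Within about 22 degrees of upright the dock drops onto this foot by itself; pushed more than 22 degrees past upright it falls the other way.
- disk_foot (a point): Middle of the disk's 24 mm wide long foot face (own y -51 mm, z 12 mm): at bench height when it stands upright. Within about 13 degrees of upright the disk drops onto this foot by itself; pushed more than 13 degrees past upright it falls the other way.
- spool: Solder spool, 56 mm in diameter, 40 mm high, standing beside the carton on the robot's side, between the ends of the two units; stays put. Origin: centre of its underside.
- tape: Roll of brown tape, 90 mm in diameter, 48 mm high, lying flat left of the work; stays put. Origin: centre of its underside.
- mug: Orange mug, 81 mm in diameter with handle, 101 mm high, right of the work; stays put. Origin: centre of its underside.
- flashlight: Black flashlight, 124 mm long, 33 mm thick, lying right of the work; stays put. Origin: centre of its underside.

How it is judged:
By the outcome, as a careful person would: the job done as asked, in the order asked, and still so for the second after the job is handed in, with the robot touching nothing.
It also fails if it takes over 48 s, if anything falls off the work surface, if the arm or the gripper's body presses on something with over 40 N, if the wrist force passes 120 N, or if a joint passes its speed limit or range.

## Working session

There is one attempt and no reset: what is moved stays moved. The work goes in short steps, Python scripts to look and compute and a tool call to move; the robot and the scene stay as the last step left them, time stands still between calls to the robot, and variables do not carry over. Pictures are saved under pics/ and viewed, at most 10 in all, crops included, and the job is handed in when it is done.

Besides the shell and the picture viewer there is one more tool, called after "Call:" by a JSON object that holds its "name" and its "arguments", one argument or row to a line. carry_out: Moves the arm, as the interface text tells. Its arguments: {"type":"object","properties":{"commands":{"type":"array"},"hand":{"type":"number"},"force":{"type":"number"}},"required":["commands"]}

```bash
mkdir -p pics; python3 - <<'E'
from workcell import *
import cv2
o=get_obs();print({k:o[k] for k in("clock","position","ee_rot","joint_pos","ft_force")})
for n in("scene","side"):
    cv2.imwrite(f"pics/{n}0.png",camera(n)[:,:,::-1]);p=camera_params(n);print(n,p["mtx"].tolist() if hasattr(p["mtx"],'tolist') else p["mtx"],p["R"],p["t"])
E
```

```text
{'clock': 0.0, 'position': array([ 0.28052403, -0.55806841,  0.23049428]), 'ee_rot': array([ 9.73001167e-01,  2.30799034e-01, -2.05383024e-04, -7.02165547e-04]), 'joint_pos': array([ 1.08240576,  0.33287426, -0.06470542,  1.46098358,  0.0216082 ,
        1.34989388, -0.08852163]), 'ft_force': array([-0.5227853 ,  0.26836758, -0.54986388])}
scene [[601.998446619583, 0.0, 317.09058045909853], [0.0, 601.998446619583, 233.0533987020622], [0.0, 0.0, 1.0]] [[-0.65278608 -0.75750083  0.00792604]
 [-0.46676717  0.39395782 -0.79178636]
 [ 0.5966563  -0.52056673 -0.6107467 ]] [0.34697928 0.26948175 1.08889828]
side [[615.1076272104614, 0.0, 328.6849165825627], [0.0, 615.1076272104614, 233.871868268102], [0.0, 0.0, 1.0]] [[ 0.98670408 -0.16175175  0.01585663]
 [-0.07488711 -0.5390609  -0.83893103]
 [ 0.14424625  0.82658921 -0.54400671]] [-0.49844213  0.12260299  1.39201551]
```

View pics/scene0.png

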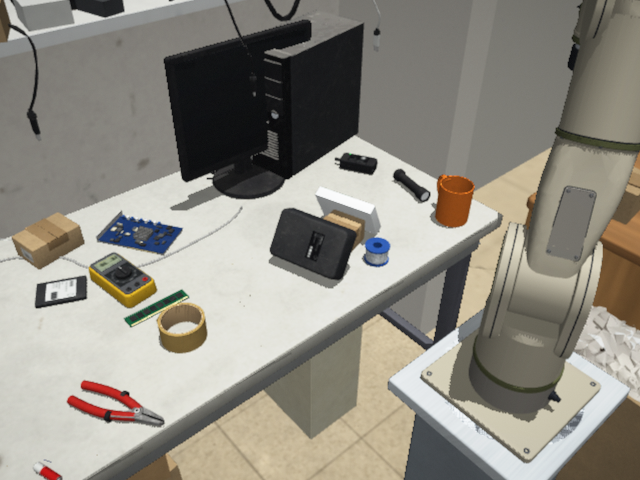

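View pics/side0.png

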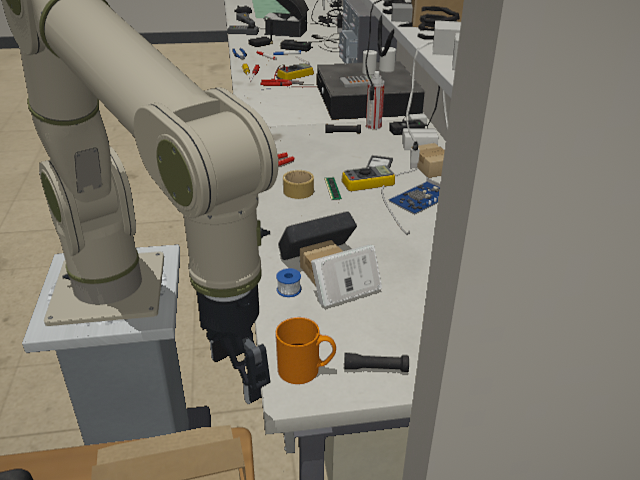

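```bash
python3 - <<'E'
import cv2,numpy as np
a=cv2.imread("pics/scene0.png")[180:290,262:402];b=cv2.imread("pics/side0.png")[202:312,262:402]
for n,i in(("a",a),("b",b)):
    i=cv2.resize(i,None,fx=5.5,fy=5.2,interpolation=cv2.INTER_CUBIC)
    i=cv2.convertScaleAbs(i,alpha=1,beta=30)
    for k in range(0,140,10): cv2.line(i,(int(k*5.5),0),(int(k*5.5),5),(0,0,255),2)
    for k in range(0,110,10): cv2.line(i,(0,int(k*5.2)),(5,int(k*5.2)),(0,0,255),2)
    cv2.imwrite(f"pics/c{n}.png",i)
E
```

```text
(no output)
```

View pics/ca.png

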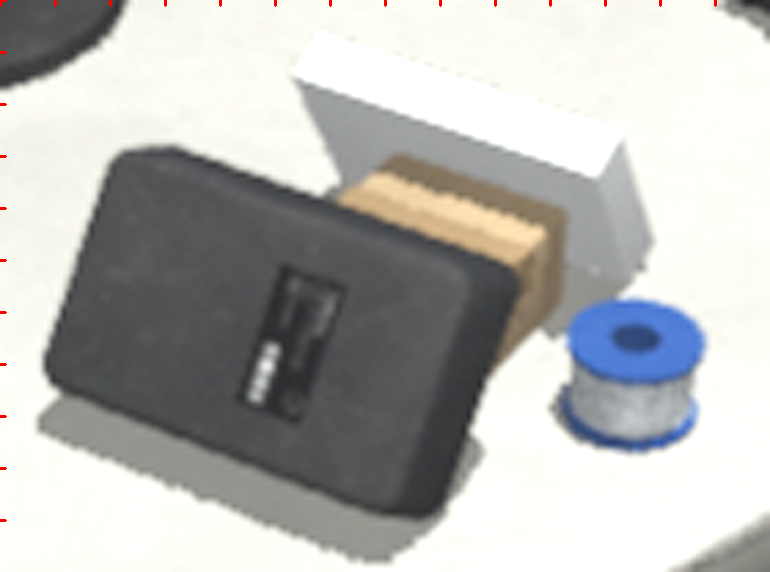

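View pics/cb.png

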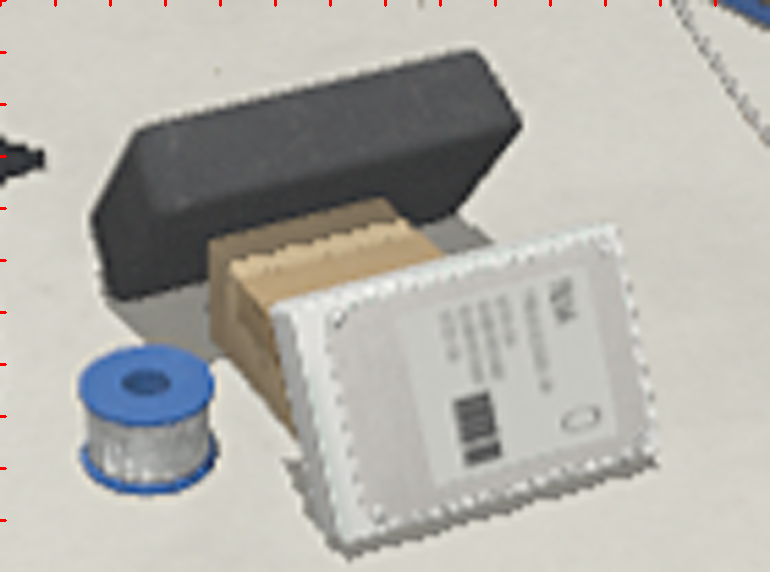

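```bash
cat > h.py <<'E'
import numpy as np
from workcell import camera_params
P={n:camera_params(n) for n in("scene","side")}
def proj(n,X):
    p=P[n];c=X@np.array(p["R"]).T+np.array(p["t"]);m=np.array(p["mtx"])
    return c[:,:2]/c[:,2:]*[m[0,0],m[1,1]]+m[:2,2]
def full(n,q): return np.array([262,180 if n=="scene" else 202])+np.array(q)/[5.5,5.2]
def world(q,L,sgn):
    # q: foot inner edge mid x,y, yaw of outward dir, lean
    L=np.asarray(L,float);x,y,ps,le=q
    o=np.array([np.cos(ps),np.sin(ps),0]);Z=np.array([0,0,1.])
    yy=np.cos(le)*Z-np.sin(le)*o; zz=np.cos(le)*o+np.sin(le)*Z; xx=np.cross(yy,zz)
    return np.array([x,y,0])+L[:,:1]*xx+L[:,1:2]*yy+L[:,2:]*zz   # y measured from foot
E
python3 - <<'E'
from h import *
from scipy.optimize import least_squares
a,h,t=.0875,.114,.046
dock=[("scene",(-a,h,t),(108,148)),("scene",(-a,0,t),(40,385)),("scene",(a,h,t),(470,256)),("scene",(a,0,t),(392,512)),("scene",(a,h,0),(522,265)),("scene",(a,0,0),(438,520)),
("side",(a,h,t),(138,128)),("side",(-a,h,t),(478,48)),("side",(-a,h,0),(523,124)),("side",(a,h,0),(158,214)),("side",(a,0,t),(90,215)),("side",(a,0,0),(108,303))]
a,h,t=.0735,.102,.024
disk=[("scene",(a,h,t),(315,30)),("scene",(a,h,0),(293,75)),("scene",(-a,h,t),(625,138)),("scene",(-a,h,0),(600,180)),("scene",(-a,0,t),(654,242)),
("side",(-a,h,0),(273,303)),("side",(a,h,t),(617,225)),("side",(a,0,t),(658,467)),("side",(-a,0,t),(347,550))]
for nm,d,q0,s in(("dock",dock,[.6,-.1,1.6,.59],1),("disk",disk,[.6,-.28,-1.5,.45],1)):
    def r(q): return np.concatenate([(proj(n,world(q,[l],s))[0]-full(n,p)) for n,l,p in d])
    b=min((least_squares(r,[q0[0]+dx,q0[1]+dy,q0[2],q0[3]],loss="soft_l1") for dx in(-.1,0,.1) for dy in(-.1,0,.1)),key=lambda s:s.cost)
    q=b.x;print(nm,q[:2].round(4),np.degrees(q[2:]).round(1));print(r(q).reshape(-1,2).round(1).tolist())
    print("inner top mid",world(q,[[0,h if nm=="disk" else .114,0]],1).round(4))
E
```

```text
dock [0.4796 0.0737] [107.8  35.6]
[[-1.3, -4.3], [-4.6, -0.9], [2.8, 0.6], [-0.2, 3.0], [1.3, -0.1], [-0.2, 0.7], [-2.3, -0.8], [3.1, -2.4], [2.2, 0.0], [1.0, 0.6], [-3.6, 1.5], [-0.5, 1.6]]
inner top mid [[0.4999 0.0105 0.0927]]
disk [ 0.5329 -0.11  ] [-73.1  29.5]
[[0.2, -0.3], [-0.7, -0.6], [-0.8, -1.5], [-1.0, -0.7], [1.3, -1.1], [-2.0, 0.9], [-0.8, 0.4], [0.6, -2.1], [-1.7, -0.2]]
inner top mid [[ 0.5183 -0.062   0.0888]]
```

Call:
{"name": "carry_out", "arguments": {
  "commands": [
    [[0, 0, 0, 0, 0, 0.78], [0, 0, 0, 0, 0, 0.78], [0.525, -0.714, 0, 0, 0, 0], [0.525, -0.714, 0, 0, 0, 0], [0.525, -0.714, 0, 0, 0, 0], [0.525, -0.714, 0, 0, 0, 0], [0.525, -0.714, 0, 0, 0, 0], [0.525, -0.714, 0, 0, 0, 0], [0.525, -0.714, 0, 0, 0, 0], [0.525, -0.714, 0, 0, 0, 0], [0.525, -0.714, 0, 0, 0, 0], [0.525, -0.714, 0, 0, 0, 0], [0.525, -0.714, 0, 0, 0, 0], [0.525, -0.714, 0, 0, 0, 0], [0.525, -0.714, 0, 0, 0, 0], [0.525, -0.714, 0, 0, 0, 0], [0.525, -0.714, 0, 0, 0, 0], [0.525, -0.714, 0, 0, 0, 0], [0.525, -0.714, 0, 0, 0, 0], [0.525, -0.714, 0, 0, 0, 0]]
  ],
  "hand": -1
}}

```text
clock: 1.77
position: [0.4885, 0.0465, 0.2313]
ee_rot: [0.989, 0.15, 0.0, 0.0]
ft_force: [0.0, -0.2, 0.3]
grip_width: 0.998
grasp_force: 0.0
```

Call:
{"name": "carry_out", "arguments": {
  "commands": [
    [[0, 0, 0, 0, 0, 0], [0, 0, 0, 0, 0, 0], [0, 0, 0, 0, 0, 0]]
  ]
}}

```text
clock: 2.02
position: [0.4882, 0.0445, 0.2309]
ee_rot: [0.989, 0.151, -0.0, 0.0]
ft_force: [0.3, -0.6, -0.3]
grip_width: 1.0
grasp_force: 0.0
```

```bash
python3 - <<'E'
from workcell import *
import cv2
from scipy.spatial.transform import Rotation as R
o=get_obs();print({k:o[k] for k in("clock","position","ee_rot","grip_width")});print(R.from_quat(o["ee_rot"]).as_matrix().round(3))
p=camera_params("wrist");i=camera("wrist");print(p["mtx"],p["R"],p["t"])
cv2.imwrite("pics/w1.png",cv2.resize(i,(800,600))[:,:,::-1])
E
```

```text
{'clock': 2.0167, 'position': array([0.48823075, 0.04447819, 0.23091871]), 'ee_rot': array([ 9.88584754e-01,  1.50665213e-01, -4.13706869e-04,  8.22559412e-05]), 'grip_width': 1.0004973638650811}
[[ 0.955  0.298 -0.001]
 [ 0.298 -0.955 -0.   ]
 [-0.001  0.    -1.   ]]
[[371.64829954   0.         321.96127691]
 [  0.         371.64829954 237.88375584]
 [  0.           0.           1.        ]] [[ 2.96967763e-01 -9.54887492e-01 -1.61441319e-04]
 [-9.04886731e-01 -2.81471628e-01  3.19301936e-01]
 [-3.04942866e-01 -9.46762956e-02 -9.47653021e-01]] [-0.10281236  0.4132797   0.53263788]
```

View pics/w1.png

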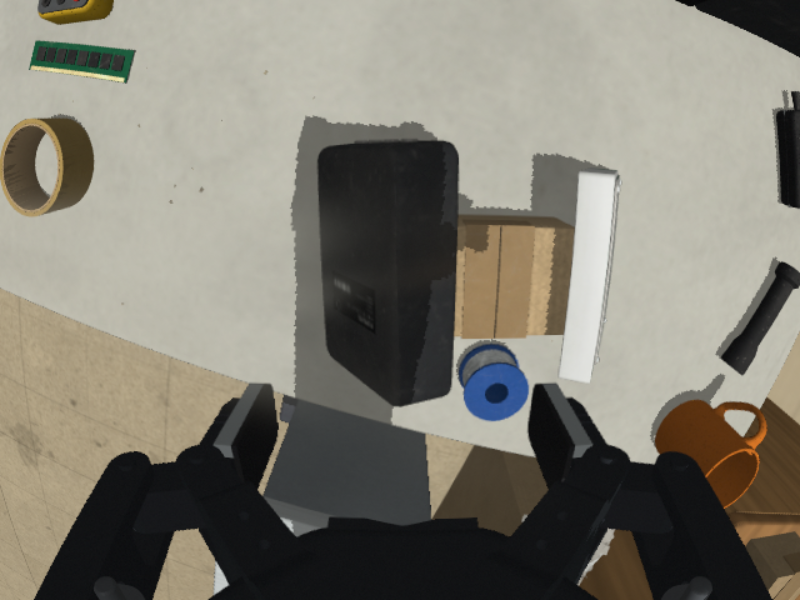

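```bash
python3 - <<'E'
import numpy as np
from workcell import *
p=camera_params("wrist");Rm=np.array(p["R"]);t=np.array(p["t"]);m=np.array(p["mtx"])
C=-Rm.T@t
c=np.array([-.298,.955]);e=np.array([.955,.298])
for n,u,v,z in(("dock in far",458,150,.0945),("dock in near",451,398,.0945),("disk in far",578,173,.092),("disk in near",562,378,.092),("disk out far",619,174,.1023),("carton R near",565,334,.055),("padR tip",533,385,.0)):
    d=np.array([u*.8-m[0,2],v*.8-m[1,2]]);r=np.hypot(*d);th=r/m[0,0]
    ray=Rm.T@np.array([*(d/r*np.sin(th)),np.cos(th)]);X=C+ray*(z-C[2])/ray[2]
    print(n,X.round(4),"c",(X[:2]@c).round(4),"e",(X[:2]@e).round(4))
o=get_obs()["position"];print(o[:2]@c,o[:2]@e)
E
```

```text
dock in far [0.575  0.0359 0.0945] c -0.137 e 0.5598
dock in near [ 0.4167 -0.0141  0.0945] c -0.1376 e 0.3938
disk in far [ 0.5877 -0.0409  0.092 ] c -0.2142 e 0.5491
disk in near [ 0.4522 -0.0872  0.092 ] c -0.218 e 0.4058
disk out far [ 0.5966 -0.0635  0.1023] c -0.2384 e 0.5509
carton R near [ 0.4733 -0.0932  0.055 ] c -0.2301 e 0.4242
padR tip [ 0.4001 -0.1127  0.    ] c -0.2269 e 0.3485
-0.10360097898261261 0.4793028921520317
```

Call:
{"name": "carry_out", "arguments": {
  "commands": [
    [[0, 0, 0.5, 0, 0, 0], [0, 0, 0.5, 0, 0, 0], [0, 0, 0.5, 0, 0, 0], [0, 0, 0.5, 0, 0, 0], [0, 0, 0.5, 0, 0, 0], [0, 0, 0.5, 0, 0, 0], [0, 0, 0.5, 0, 0, 0], [0, 0, 0.5, 0, 0, 0], [0, 0, 0, 0, 0, 0], [0, 0, 0, 0, 0, 0]]
  ]
}}

```text
clock: 2.9
position: [0.4878, 0.0438, 0.071]
ee_rot: [0.989, 0.15, -0.001, -0.0]
ft_force: [-0.0, 1.4, -0.1]
grip_width: 0.999
grasp_force: 0.0
```

Call:
{"name": "carry_out", "arguments": {
  "commands": [
    [[0, -0.06, 0, 0, 0, 0], [0, -0.06, 0, 0, 0, 0], [0, -0.06, 0, 0, 0, 0], [0, -0.06, 0, 0, 0, 0], [0, -0.06, 0, 0, 0, 0], [0, -0.06, 0, 0, 0, 0], [0, -0.06, 0, 0, 0, 0], [0, -0.06, 0, 0, 0, 0], [0, 0, 0, 0, 0, 0], [0, 0, 0, 0, 0, 0]]
  ]
}}

```text
clock: 3.73
position: [0.4826, 0.0635, 0.0712]
ee_rot: [0.989, 0.151, -0.0, -0.0]
ft_force: [0.6, 0.0, 0.2]
grip_width: 0.999
grasp_force: 0.1
```

Call:
{"name": "carry_out", "arguments": {
  "commands": [
    [[0, 0.03, 0, 0, 0, 0], [0, 0.03, 0, 0, 0, 0], [0, 0, 0, 0, 0, 0], [0, 0, 0, 0, 0, 0], [0, 0, 0, 0, 0, 0], [0, 0, 0, 0, 0, 0]]
  ],
  "hand": -0.65
}}

```text
clock: 4.23
position: [0.4835, 0.061, 0.0713]
ee_rot: [0.989, 0.151, 0.0, -0.0]
ft_force: [-0.8, 0.5, 0.8]
grip_width: 0.822
grasp_force: 0.0
```

```bash
python3 - <<'E'
from workcell import *
import cv2,numpy as np
o=get_obs();print({k:o[k] for k in("clock","position","grip_width","ft_force")})
a=camera("scene")[150:290,240:420];b=camera("wrist")
cv2.imwrite("pics/d1.png",np.vstack([cv2.resize(a,(400,300)),cv2.resize(b,(400,300))])[:,:,::-1])
E
```

```text
{'clock': 4.2333, 'position': array([0.48346138, 0.06098081, 0.07130237]), 'grip_width': 0.8217690063725906, 'ft_force': array([-0.78133993,  0.54601644,  0.76604118])}
```

View pics/d1.png

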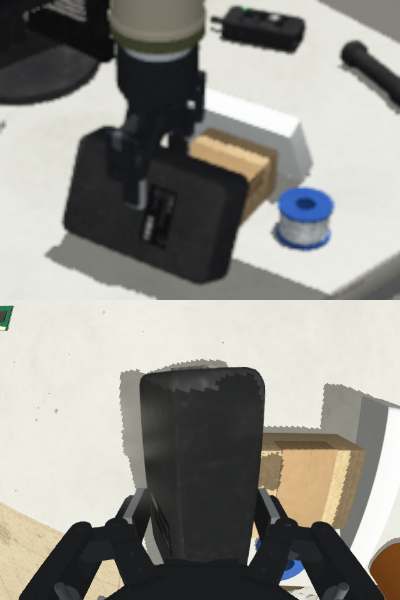

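Call:
{"name": "carry_out", "arguments": {
  "commands": [
    [[0, -0.05, 0, 0, 0, 0], [0, -0.05, 0, 0, 0, 0], [0, -0.05, 0, 0, 0, 0], [0, -0.05, 0, 0, 0, 0], [0, -0.05, 0, 0, 0, 0], [0, -0.05, 0, 0, 0, 0], [0, -0.05, 0, 0, 0, 0], [0, -0.05, 0, 0, 0, 0], [0, -0.05, 0, 0, 0, 0], [0, -0.05, 0, 0, 0, 0], [0, -0.05, 0, 0, 0, 0], [0, -0.05, 0, 0, 0, 0], [0, -0.05, 0, 0, 0, 0], [0, -0.05, 0, 0, 0, 0], [0, 0, 0, 0, 0, 0], [0, 0, 0, 0, 0, 0], [0, 0, 0, 0, 0, 0]]
  ]
}}

```text
clock: 5.75
position: [0.4752, 0.0875, 0.0713]
ee_rot: [0.989, 0.151, 0.0, 0.0]
ft_force: [0.2, 0.6, 0.2]
grip_width: 0.824
grasp_force: 0.0
```

```bash
python3 - <<'E'
from workcell import *
import cv2,numpy as np
o=get_obs();print({k:o[k] for k in("clock","position","grip_width","ft_force")})
a=camera("scene")[150:290,240:420];b=camera("wrist");c=camera("side")[190:330,250:430]
cv2.imwrite("pics/d2.png",np.hstack([np.vstack([cv2.resize(a,(400,300)),cv2.resize(b,(400,300))]),np.vstack([cv2.resize(c,(400,300)),np.zeros((300,400,3),np.uint8)])])[:,:,::-1])
E
```

```text
{'clock': 5.75, 'position': array([0.47517464, 0.08753657, 0.07131702]), 'grip_width': 0.8238700457513863, 'ft_force': array([0.23595722, 0.60375883, 0.18787238])}
```

View pics/d2.png

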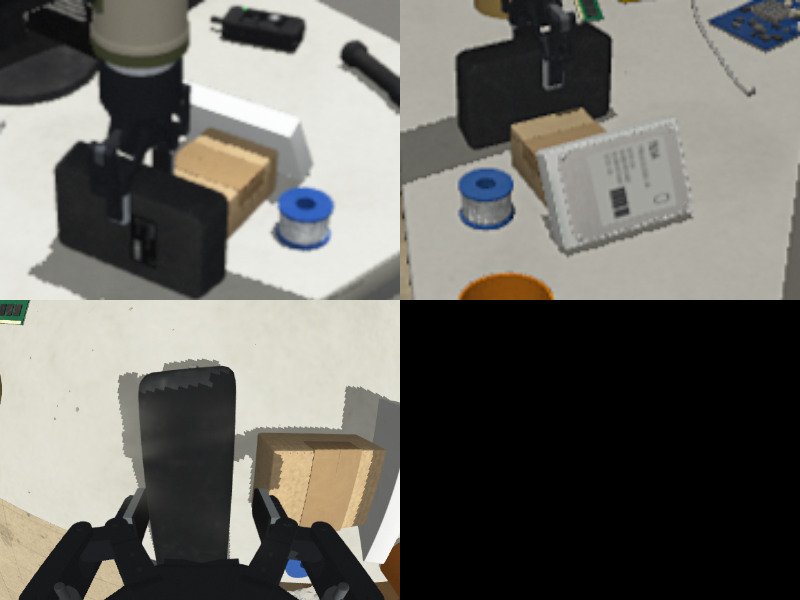

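Call:
{"name": "carry_out", "arguments": {
  "commands": [
    [[0, -0.1, 0, 0, 0, 0], [0, 0, -0.25, 0, 0, 0], [0, 0, -0.5, 0, 0, 0], [0, 0, -0.5, 0, 0, 0], [0, 0, -0.5, 0, 0, 0], [0, 0, -0.5, 0, 0, 0], [0, 0, -0.5, 0, 0, 0], [0, 0, -0.5, 0, 0, 0], [0, 0, -0.5, 0, 0, 0], [0, 0, -0.25, 0, 0, 0], [0, 0.74, 0, 0, 0, 0], [0, 0.74, 0, 0, 0, 0], [0, 0.74, 0, 0, 0, 0], [0, 0.74, 0, 0, 0, 0], [0, 0.74, 0, 0, 0, 0], [-0.05, 0.74, 0, 0, 0, 0], [0, 0, 0, 0, 0, 0], [0, 0, 0, 0, 0, 0], [0, 0, 0, 0, 0, 0]]
  ]
}}

```text
clock: 7.48
position: [0.5248, -0.0777, 0.2313]
ee_rot: [0.989, 0.151, -0.0, -0.0]
ft_force: [-0.2, -0.3, 0.5]
grip_width: 0.826
grasp_force: 0.0
```

Call:
{"name": "carry_out", "arguments": {
  "commands": [
    [[0, 0, 0, 0, 0, 0], [0, 0, 0, 0, 0, 0], [0, 0, 0, 0, 0, 0], [0, 0, 0, 0, 0, 0]]
  ],
  "hand": -0.18
}}

```text
clock: 7.82
position: [0.5249, -0.0781, 0.2314]
ee_rot: [0.989, 0.151, 0.0, 0.0]
ft_force: [-0.4, 0.3, -0.0]
grip_width: 0.589
grasp_force: 0.0
```

```bash
python3 - <<'E'
from workcell import *
import cv2,numpy as np
o=get_obs();print({k:o[k] for k in("clock","position","ee_rot","grip_width","ft_force")})
p=camera_params("wrist");np.savez("w2.npz",R=p["R"],t=p["t"])
cv2.imwrite("pics/w2.png",cv2.resize(camera("wrist"),(800,600))[:,:,::-1])
E
```

```text
{'clock': 7.8167, 'position': array([ 0.52485627, -0.07805279,  0.23143689]), 'ee_rot': array([9.88515119e-01, 1.51121948e-01, 7.56503592e-05, 9.93833420e-05]), 'grip_width': 0.5890608225247758, 'ft_force': array([-0.35401966,  0.33128712, -0.03783326])}
```

View pics/w2.png

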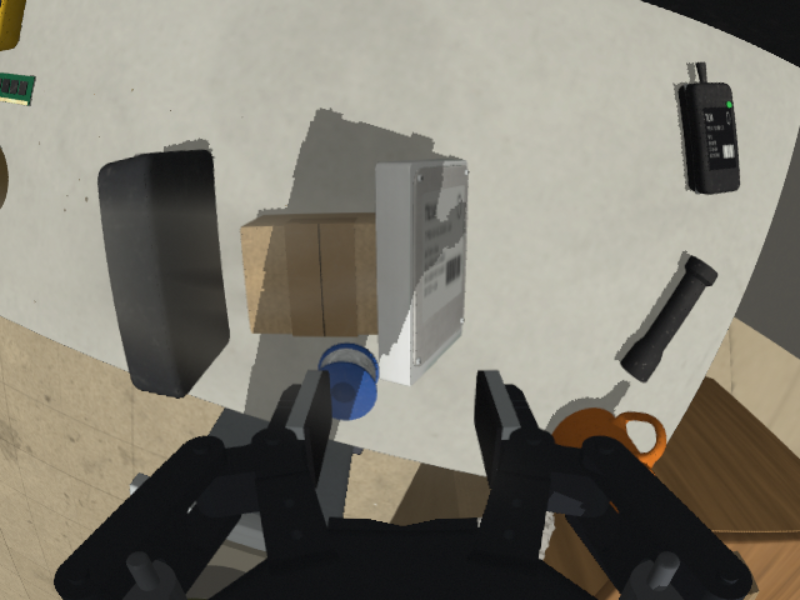

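```bash
python3 - <<'E'
import numpy as np
from workcell import *
p=np.load("w2.npz");m=np.array(camera_params("wrist")["mtx"]);Rm=p["R"];C=-Rm.T@p["t"]
c=np.array([-.298,.955]);e=np.array([.955,.298])
for n,u,v,z in(("in far",377,165,.092),("in near",380,379,.092),("out far",412,162,.102),("out near",411,384,.102)):
    d=np.array([u*.8-m[0,2],v*.8-m[1,2]]);r=np.hypot(*d);th=r/m[0,0]
    ray=Rm.T@np.array([*(d/r*np.sin(th)),np.cos(th)]);X=C+ray*(z-C[2])/ray[2]
    print(n,"c",(X[:2]@c).round(4),"e",(X[:2]@e).round(4))
E
```

```text
in far c -0.2161 e 0.5493
in near c -0.2159 e 0.4065
out far c -0.2368 e 0.5514
out near c -0.237 e 0.4082
```

Call:
{"name": "carry_out", "arguments": {
  "commands": [
    [[0, 0, 0.48, 0, 0, 0], [0, 0, 0.48, 0, 0, 0], [0, 0, 0.48, 0, 0, 0], [0, 0, 0.48, 0, 0, 0], [0, 0, 0.48, 0, 0, 0], [0, 0, 0.48, 0, 0, 0], [0, 0, 0.48, 0, 0, 0], [0, 0, 0.48, 0, 0, 0], [0, 0, 0, 0, 0, 0], [0, 0, 0, 0, 0, 0]]
  ]
}}

```text
clock: 8.7
position: [0.5244, -0.0784, 0.0774]
ee_rot: [0.989, 0.151, -0.001, -0.0]
ft_force: [0.3, 0.1, 0.8]
grip_width: 0.59
grasp_force: 0.0
```

Call:
{"name": "carry_out", "arguments": {
  "commands": [
    [[0, 0.05, 0, 0, 0, 0], [0, 0.05, 0, 0, 0, 0], [0, 0.05, 0, 0, 0, 0], [0, 0.05, 0, 0, 0, 0], [0, 0.05, 0, 0, 0, 0], [0, 0.05, 0, 0, 0, 0], [0, 0.05, 0, 0, 0, 0], [0, 0.05, 0, 0, 0, 0], [0, 0, 0, 0, 0, 0], [0, 0, 0, 0, 0, 0]]
  ]
}}

```text
clock: 9.53
position: [0.5296, -0.0941, 0.0776]
ee_rot: [0.989, 0.151, -0.0, 0.0]
ft_force: [-0.3, -0.9, -0.1]
grip_width: 0.588
grasp_force: 0.2
```

Call:
{"name": "carry_out", "arguments": {
  "commands": [
    [[0, 0, 0, 0, 0, 0], [0, 0, 0, 0, 0, 0], [0, 0, 0, 0, 0, 0], [0, 0, 0, 0, 0, 0], [0, 0, 0, 0, 0, 0], [0, 0, 0, 0, 0, 0]]
  ],
  "hand": 0.15
}}

```text
clock: 10.03
position: [0.5296, -0.0939, 0.0777]
ee_rot: [0.989, 0.151, -0.0, 0.0]
ft_force: [0.0, -0.2, -1.1]
grip_width: 0.427
grasp_force: 0.1
```

Call:
{"name": "carry_out", "arguments": {
  "commands": [
    [[0, 0.045, 0, 0, 0, 0], [0, 0.045, 0, 0, 0, 0], [0, 0.045, 0, 0, 0, 0], [0, 0.045, 0, 0, 0, 0], [0, 0.045, 0, 0, 0, 0], [0, 0.045, 0, 0, 0, 0], [0, 0.045, 0, 0, 0, 0], [0, 0.045, 0, 0, 0, 0], [0, 0.045, 0, 0, 0, 0], [0, 0.045, 0, 0, 0, 0], [0, 0.045, 0, 0, 0, 0], [0, 0.045, 0, 0, 0, 0], [0, 0.045, 0, 0, 0, 0], [0, 0.045, 0, 0, 0, 0], [0, 0, 0, 0, 0, 0], [0, 0, 0, 0, 0, 0], [0, 0, 0, 0, 0, 0], [0, 0, 0, 0, 0, 0]]
  ]
}}

```text
clock: 11.53
position: [0.5372, -0.1178, 0.0777]
ee_rot: [0.989, 0.151, 0.0, -0.0]
ft_force: [0.6, -0.6, 0.7]
grip_width: 0.425
grasp_force: 0.0
```

```bash
python3 - <<'E'
from workcell import *
import cv2,numpy as np
o=get_obs();print({k:o[k] for k in("clock","position","grip_width","ft_force")})
a=camera("scene")[150:290,240:420];b=camera("wrist");c=camera("side")[190:330,250:430]
cv2.imwrite("pics/d3.png",np.hstack([np.vstack([cv2.resize(a,(400,300)),cv2.resize(c,(400,300))]),cv2.resize(b[200:480,220:420],(400,600))])[:,:,::-1])
E
```

```text
{'clock': 11.5333, 'position': array([ 0.53719406, -0.11782294,  0.07771645]), 'grip_width': 0.4251891519639389, 'ft_force': array([ 0.60426246, -0.58100264,  0.69791519])}
```

View pics/d3.png

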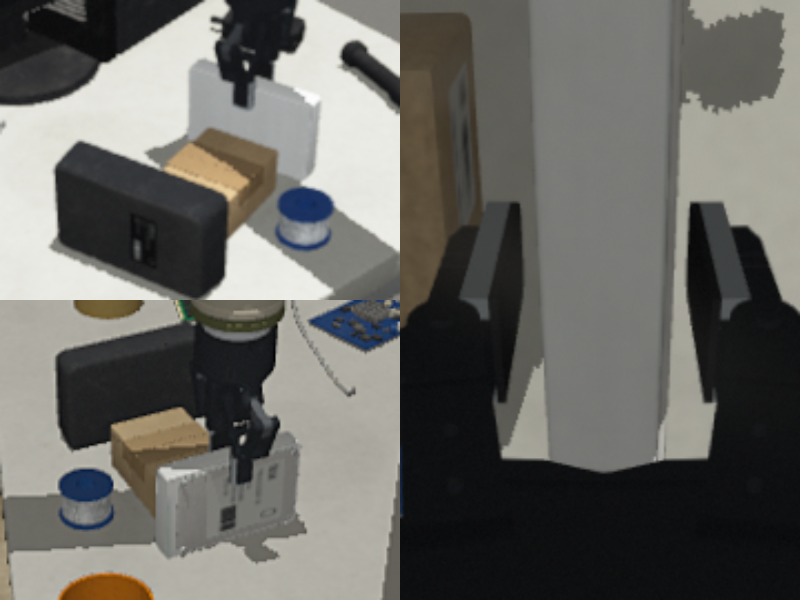

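The disk stands upright between the pads with clearance on both sides, and the dock is still standing. I'll lift straight out.

Call:
{"name": "carry_out", "arguments": {
  "commands": [
    [[0, 0, -0.2, 0, 0, 0], [0, 0, -0.4, 0, 0, 0], [0, 0, -0.5, 0, 0, 0], [0, 0, -0.5, 0, 0, 0], [0, 0, -0.5, 0, 0, 0], [0, 0, -0.5, 0, 0, 0], [0, 0, -0.5, 0, 0, 0], [0, 0, -0.5, 0, 0, 0], [0, 0, -0.5, 0, 0, 0], [0, 0, -0.2, 0, 0, 0], [0, 0, 0, 0, 0, 0], [0, 0, 0, 0, 0, 0], [0, 0, 0, 0, 0, 0], [0, 0, 0, 0, 0, 0]]
  ]
}}

```text
clock: 12.85
position: [0.5366, -0.1179, 0.2484]
ee_rot: [0.989, 0.151, -0.001, -0.0]
ft_force: [-0.0, -0.1, 0.2]
grip_width: 0.427
grasp_force: 0.0
```

```bash
python3 - <<'E'
from workcell import *
import cv2,numpy as np
a=camera("scene")[150:290,240:420];b=camera("wrist");c=camera("side")[190:330,250:430]
cv2.imwrite("pics/d4.png",np.hstack([np.vstack([cv2.resize(a,(400,300)),cv2.resize(c,(400,300))]),np.vstack([cv2.resize(b,(400,300))]*2)])[:,:,::-1])
E
```

```text
(no output)
```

View pics/d4.png

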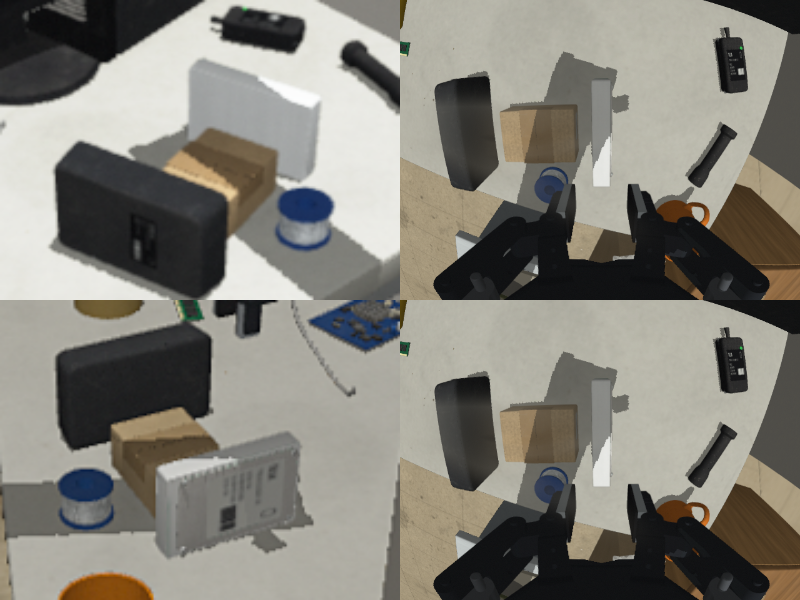

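Both units stand upright by themselves, and the carton and spool have not moved.

```bash
python3 -c "from workcell import *;print(hand_in())"
```

```text
the job is handed in; nothing more can be done
None
```

The dock, then the disk, was pushed upright and now stands by itself on its foot where it was; the carton and other things look unmoved in the last pictures, and I handed the job in at about 13 s of the 48 s allowed (no verdict was returned).

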